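# Feed the wet dowel rack past the gate into the drying bay

### The arm

A 6-joint arm with a two-finger parallel gripper is mounted at the origin on the work surface. World frame = base frame: x ahead of the robot, y to its left, z up, the work surface at z = 0. Lengths are in m, angles in rad, forces in N, time in s.
With the tool pointing down it reaches from about 0.375 to 0.975 m from the base axis. Payload 3.8 kg.
Tool frame: the origin (TCP) lies at the very end of the fingers, on their centre line; the grasp point (between the pads) lies 19 mm behind it; z points along the fingers, y is the direction in which the jaws open and shut (so a half turn about z gives the same grasp; the last joint's range is limited). The gripper opens to 85 mm and grips with 20 to 120 N. Pads are 22 mm wide; open, the fingers measure 114 mm over their backs; the gripper's body (76 mm by 85 mm) begins 54 mm behind the grasp point. The pads swing forward as they close: fully open they stand 13 mm farther back than shut.
Start: joints at [-1.379, 0.264, 1.604, -0, 1.274, -0.037], TCP at [0.153, -0.657, 0.231] pointing down, gripper open.
Joint ranges: [-2.63, 2.63], [-0.94, 2.18], [0.31, 2.57], [-1.31, 4.45], [0, 2.66], [-2.55, 2.55]. Speed limits (rad/s): [2.57, 2.57, 3.14, 3.14, 3.14, 3.14].

### API

Orientations are given as a rotation vector (axis times angle).
In Python, from workcell import bot, viewer, finish_job gives the robot as it stands.
- The arm moves only by the tool servo_tool, never from a script. Its argument "plan" is a list that holds one entry, the list of rows, each a list of 6 numbers: the shift along the tool's x, y, z in cm, then the turn, a rotation vector about the tool's x, y, z in degrees. A call has 1 to 20 rows; each row is the pose to reach, as a shift and turn from the pose measured when the call began, along the tool's axes at that moment; what a row does not reach only later rows make up. A row lasts 1/12 s, in which the tool goes at most 41.7 mm and 7.16 degrees, less where a joint would pass 70% of its speed; a pose out of reach is approached as far as the arm can. A call with a gripper value outside its range is refused whole. "claw" is the finger opening in cm, from 0 to 8.54, set as the call begins (left out, the last holds). The fingers move at their own pace and stop on an object; "grip_force" is the grip in N (left out, the last holds). Time passes only in rows, so rows that repeat a pose let the fingers close. It gives the time, the measured TCP pose, the force and the opening at its end, in the units of the state.
- bot.read_state(): the state, without advancing time (a new reading comes with each control period).
- viewer.read_camera(name): name is "scene" or "top"; returns a dict with "color" (420x560x3 uint8, red, green, blue), "fx", "fy", "cx", "cy" (pixels), "k1" (the pictures are not rectified: a ray, as slopes to the right and down, at radius r is drawn at 1 + k1 r^2 times it, then the intrinsics apply), "eye" and "rotation" of the camera in the world. Camera axes: x right, y down, z forward; pixel columns grow to the right and rows downward; lengths in m; the calibration is good to about 2 mm. A picture is of the moment at which its call begins. There is no depth.
- finish_job(): hands the job in, once; it reports no verdict.
The state is a dict: "time": time; "q": joint angles; "joint_vel": joint speeds; "joint_torque": joint torques, N m; "tool_pos": TCP position; "tcp_rot": TCP orientation; "wrist_force": force on the tool from outside, world axes, zero at the start; "torque": the same for the moment, N m; "width": opening from 0.0 (shut) to 1.0 (fully open).
Only numpy, scipy, OpenCV 4.12 (cv2) and the standard library are available. Lean on these libraries where they do the work, as an engineer would, in place of code of your own. Each camera call takes 0.05 s, during which the arm holds its last target.

### The job

Press the yellow plate down with one fingertip to hold the red gate up and, while it stays up, push the blue tab at the back of the dowel rack with the other fingertip, sliding the rack along the chute past the gate until it is fully home against the orange stop. The dowel tips are freshly coated, so the gate must never touch the rack; then let the gate fall shut behind it and move the hand clear. Push only: keep the rack flat in the chute, do not lift it, and leave the other things on the bench where they stand.

Things in the scene. Friction and masses are not known exactly. Their poses are not given: they have to be found in the camera images.
- chute: Fixed plywood chute. Origin: on the table under its centre line, in the gate's plane. +y: the way the rack is pushed; -x: side of the hinge and press plate. Runs y -270 to +110 mm; floor top z 6, channel 68 wide, walls 8 thick, tops z 32. Posts 16 x 12 x 70 tall at x -50, y +26 and -296. Grey fan heater 80 tall at x 50 to 110, y 10 to 100 mm.
- end_stop (a point): Point on the near face of the orange end stop (68 mm wide, top 46 mm above the table), on the centre line of the chute, 95 mm past the gate (chute y = +95 mm), 30 mm above the table.
- gate (a joint): Gate angle, rad: 0 = shut, grows as the press plate goes down and the blade swings up, 0.95 at its stop. The rack clears the blade above 0.7. A spring shuts it when the plate is let go; holding it up takes about 4 to 8 N down on the plate. Hinge: 10 mm shaft parallel to chute y at chute x -50, z 62 mm.
- gate_hinge (a point): Red gate: point turning with it, on the hinge axis in the gate's plane (chute x -50, y 0, z 62 mm). An 80 mm bar reaches across the chute (+x); from it hangs a blade 6 mm thick, 35 to 75 mm from the axis, lower edge 37 mm below the axis when shut: over the rack's low tail, but in the way of its dowel block. Raised fully, its tip is 125 mm above the table.
- plate_centre (a point): Middle of the upper face of the press plate. Yellow strip on the gate's shaft. 250 long (chute y -280 to -30), 60 wide (7 to 67 mm from the hinge axis, towards chute -x), 4 thick. Slopes up away from the axis by 0.349 rad minus the gate angle: 20 degrees up when shut, downwards when open. Parallel to the hinge: press anywhere along it; a fingertip can slide along it without moving the gate.
- rack: Plywood sled 60 wide, 183 long, 8 mm thick, 0.25 to 0.5 kg, loose in the chute before the gate. Origin: underside below the centre of the dowel block; +y forwards. In front a wooden block (y -35 to +35 mm) with nine blue-tipped dowels, 44 mm tall in all; behind it a low tail with an upright blue push tab at its end (y -148 mm).
- push_face (a point): Centre of the rear face of the blue push tab (54 wide, 8 thick, top 58 mm above the rack's underside); 33 mm above the underside, 148 mm behind the rack's origin. Push it towards chute +y. When the rack is home it is 88 mm before the gate, so no finger needs to pass the gate.
- rack_nose (a point): Centre of the rack's front face, 35 mm ahead of the rack's origin and 16 mm above its underside; touches the end stop when the rack is home.
- glue_bottle: Bystander: yellow glue bottle, 60 mm across, 160 mm tall, standing. Origin at its underside, as for all bystanders.
- flask: Bystander: black drinking flask, 70 mm across, 170 mm tall, standing.
- stain_jar: Bystander: green glass jar, 60 mm across, 70 mm tall.
- mallet: Bystander: green-headed mallet standing on its head, 72 mm across, 175 mm tall.
- sanding_block: Bystander: cork sanding block, 65 x 100 x 30 mm.
- dowel_cup: Bystander: aluminium cup, 72 mm across, 90 mm tall.
- offcut: Bystander: dark wooden offcut, 45 x 120 x 35 mm.
Not all that is in view belongs to the job. Leave any pink look-alike of the rack alone.

How it is judged:
On the way, in this order (a step that is already met when the one before it is completed fails the run):
1. the gate is held up by a finger on the press plate while the rack is still before it (value of joint gate above 0.6 rad and contact force between the fingers and gate above 0.3 N and y of rack_nose in the frame of chute below -0.004 m), for 0.2 s.
2. the dowel block passes under the gate while a finger holds the plate down and another pushes the rack (value of joint gate above 0.6 rad and contact force between the fingers and gate above 0.3 N and contact force between the fingers and rack above 0.05 N and y of rack_nose in the frame of chute between 0.015 and 0.06 m), for 0.1 s.
3. the rack is home against the stop (y of rack_nose in the frame of chute above 0.087 m and z of rack_nose in the frame of chute below 0.03 m), for 0.1 s.
At the end, for the whole second after the job is handed in: The rack lies flat in the chute at rest with its nose within 8 mm of the end stop, and the gate has fallen shut behind the dowel block (below 0.08 rad) (all of step 3 and value of joint gate below 0.08 rad and linear speed of rack below 0.01 m/s and angle between rack's own z axis and vertical below 0.06 rad); the robot touches nothing.
It fails at once if the gate touches the rack (contact force between gate and rack above 0.3 N).
It fails at once if the rack is lifted off the chute floor (over 12 mm) or tipped (over 0.17 rad) (height (world z) of rack above 0.018 m or height (world z) of push_face above 0.056 m or angle between rack's own z axis and vertical above 0.17 rad).
It fails at once if a bystander is moved by over 20 mm or lifted (distance of any of glue_bottle, flask, stain_jar, mallet, sanding_block, dowel_cup, offcut from where it was at the start of the episode above 0.02 m).
It also fails if it takes over 43 s, if anything falls off the work surface, if the arm or the gripper's body presses on something with over 40 N, if the wrist force passes 120 N, or if a joint passes its speed limit or range.

## Working session

There is one attempt and no reset: what is moved stays moved. The work goes in short steps, Python scripts to look and compute and a tool call to move; the robot and the scene stay as the last step left them, time stands still between calls to the robot, and variables do not carry over. Pictures are saved under pics/ and viewed, and the job is handed in when it is done.

Besides the shell and the picture viewer there is one more tool, called after "Call:" as a command line: name --argument value ..., lists and objects as JSON in quotes. servo_tool: Moves the arm, as the interface text tells. Its arguments: {"type":"object","properties":{"plan":{"type":"array"},"claw":{"type":"number"},"grip_force":{"type":"number"}},"required":["plan"]}

```bash
mkdir -p pics; ls
python3 - <<'E'
from workcell import bot, viewer
import cv2,json,numpy as np
for n in("scene","top"):
    c=viewer.read_camera(n); cv2.imwrite(f"pics/{n}0.png",c["color"][:,:,::-1])
    print(n,{k:np.round(v,4).tolist() for k,v in c.items() if k!="color"})
    np.savez(f"{n}0.npz",**c)
print(bot.read_state())
E
```

```text
pics
scene {'fx': 538.5356, 'fy': 538.5356, 'cx': 278.7146, 'cy': 208.8006, 'k1': -0.0305, 'eye': [0.821, 0.679, 1.0861], 'rotation': [-0.6765, -2.8076, 0.8652]}
top {'fx': 413.7398, 'fy': 413.7398, 'cx': 276.9128, 'cy': 209.1645, 'k1': -0.0103, 'eye': [0.4387, 0.0644, 0.9376], 'rotation': [-2.1464, 2.2095, -0.0983]}
{'time': 0.1, 'q': array([-1.37886507e+00,  2.64683026e-01,  1.60522319e+00, -4.41425310e-05,
        1.27372474e+00, -3.69072215e-02]), 'joint_vel': array([-0.00148432, -0.00147414, -0.00356253,  0.00093308,  0.00080135,
        0.00083667]), 'joint_torque': array([ 9.56102740e-04, -5.16706574e+01, -3.68589413e+01, -2.12366035e-05,
        6.30435461e-03,  1.86400757e-05]), 'tool_pos': array([ 0.15297436, -0.65675889,  0.23009072]), 'tcp_rot': array([-3.11903260e+00, -3.58463410e-01,  3.13805247e-04]), 'wrist_force': array([ 0.91888553, -0.88495517, -0.00492087]), 'torque': array([ 0.01685579, -0.01401854, -0.0295295 ]), 'width': 0.9966258136240496}
```

View pics/scene0.png

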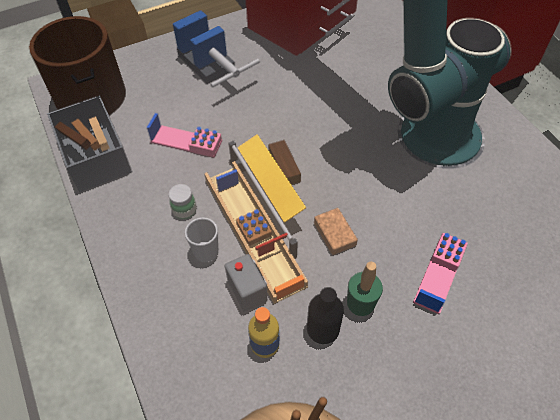

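View pics/top0.png

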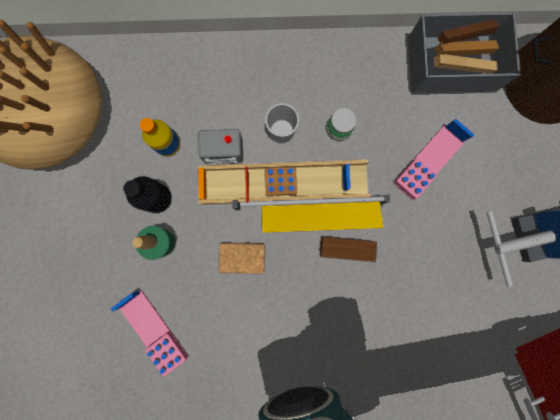

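Run:
```python
import cv2
a=cv2.imread("pics/top0.png")[145:275,180:400]; cv2.imwrite("pics/topc.png",cv2.resize(a,None,fx=3.6,fy=3.6,interpolation=cv2.INTER_CUBIC))
a=cv2.imread("pics/scene0.png")[130:310,190:350]; cv2.imwrite("pics/scenec.png",cv2.resize(a,None,fx=3.3,fy=3.3,interpolation=cv2.INTER_CUBIC))
```

```text
(no output)
```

View pics/topc.png

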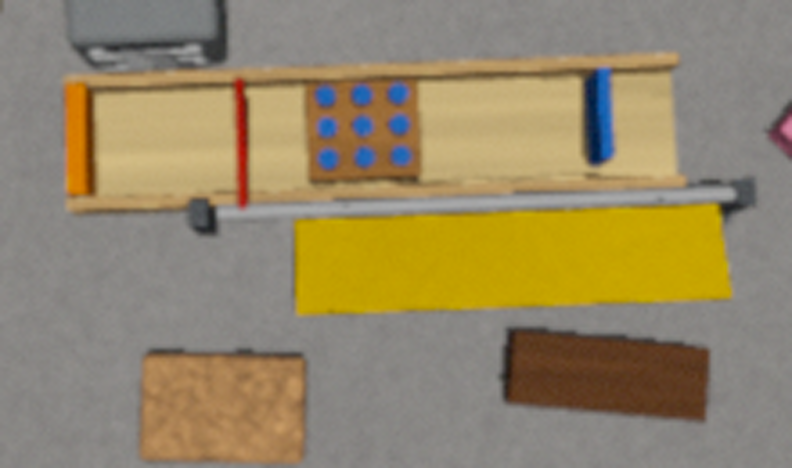

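View pics/scenec.png

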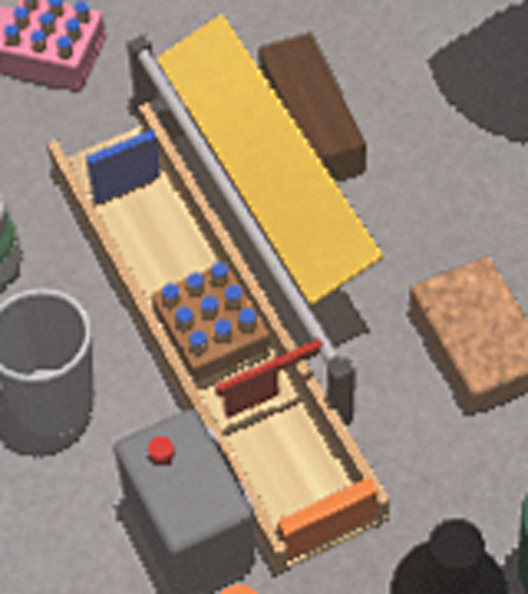

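```bash
cat > h.py <<'E'
import numpy as np
from scipy.spatial.transform import Rotation as R
from scipy.optimize import least_squares
C={n:dict(np.load(f"{n}0.npz")) for n in("scene","top")}
def proj(n,P):
    c=C[n]; p=(np.atleast_2d(P)-c["eye"])@R.from_rotvec(c["rotation"]).as_matrix()
    s=p[:,:2]/p[:,2:]; r2=(s**2).sum(1,keepdims=True); s=s*(1+c["k1"]*r2)
    return s*[c["fx"],c["fy"]]+[c["cx"],c["cy"]]
def unproj(n,uv,z):
    f=lambda q:(proj(n,[[q[0],q[1],z]])[0]-uv)
    return least_squares(f,[0.45,0.0]).x
def tc(u,v): return ((u+.5)/3.6-.5+180,(v+.5)/3.6-.5+145)
def sc(u,v): return ((u+.5)/3.3-.5+190,(v+.5)/3.3-.5+130)
def ch2w(x,P):
    a=x[2]; P=np.atleast_2d(P); c,s=np.cos(a),np.sin(a)
    return np.c_[x[0]+c*P[:,0]-s*P[:,1], x[1]+s*P[:,0]+c*P[:,1], P[:,2]]
def plate(d,y,t=np.deg2rad(20)):
    return [-.05-d*np.cos(t)+.002*np.sin(t)*0, y, .062+d*np.sin(t)+.002]
E
python3 - <<'E'
from h import *
A=[("top",tc(678,55),[.042,-.27,.032]),("top",tc(66,76),[.042,.11,.032]),("top",tc(68,213),[-.042,.11,.03]),
("top",tc(731,298),plate(.067,-.28)),("top",tc(296,314),plate(.067,-.03)),("top",tc(296,220),plate(.007,-.03)),("top",tc(720,205),plate(.007,-.28)),
("scene",sc(52,142),[.042,-.27,.032]),("scene",sc(272,556),[.042,.11,.032]),("scene",sc(383,501),[-.042,.11,.032]),
("scene",sc(222,14),plate(.067,-.28)),("scene",sc(382,256),plate(.067,-.03)),("scene",sc(314,303),plate(.007,-.03)),("scene",sc(158,62),plate(.007,-.28))]
f=lambda x:np.concatenate([proj(n,ch2w(x,P))[0]-uv for n,uv,P in A])
r=least_squares(f,[.45,.1,0.0]);print(r.x);print(r.fun.reshape(-1,2).round(1))
x=r.x
def inch(w):
    c,s=np.cos(x[2]),np.sin(x[2]);d=np.array(w)-x[:2];return np.array([c*d[0]+s*d[1],-s*d[0]+c*d[1]])*1000
print("block centre",inch(unproj("top",tc(363,127),.05)),inch(unproj("scene",sc(209,307),.050)))
print("tab rear",inch(unproj("top",tc(611,68),.064)),inch(unproj("top",tc(613,160),.064)))
print("tab rear sc",inch(unproj("scene",sc(86,157),.064)),inch(unproj("scene",sc(152,131),.064)))
for nm,n,uv,z in [("offcut","top",tc(510,329),.035),("offcut","top",tc(709,348),.035),("offcut","top",tc(705,420),.035),("cork","top",tc(146,352),.03),("cork","top",tc(304,352),.03),("jar","top",(343,118),.07),("cup","top",(282,115),.09)]: print(nm,inch(unproj(n,uv,z)))
E
```

```text
[0.58021623 0.12432727 0.00343918]
[[ 0.2 -0.6]
 [-0.8 -1. ]
 [-0.6 -1.3]
 [ 0.2  0.4]
 [-0.4 -0. ]
 [-0.9 -0.3]
 [-0.7  0.1]
 [-1.4 -0.4]
 [ 0.8 -0.9]
 [ 1.7 -0.6]
 [ 0.5 -0.9]
 [ 0.5 -0.4]
 [-1.2  0. ]
 [-0.2 -2. ]]
block centre [ -0.74215985 -73.23388655] [  2.27094589 -68.86793163]
tab rear [  27.74341499 -221.67452201] [ -27.42230542 -220.20810047]
tab rear sc [  28.95221806 -218.13085287] [ -23.47049077 -217.74428622]
offcut [-124.6101688  -158.26989361]
offcut [-140.00682529 -278.1608749 ]
offcut [-183.12523349 -273.45758729]
cork [-131.28273682   62.78922772]
cork [-134.38470603  -33.13713867]
jar [ 126.10621865 -211.68123865]
cup [130.42387513 -80.39799063]
```

```bash
cat >> h.py <<'E'
CH=np.array([.5802,.1243,.0034])
def goal(cx,cy,z,st,yaw=None):
    """chute coords (m) of TCP -> tool-frame shift cm & rotvec deg"""
    Rt=R.from_rotvec(st["tcp_rot"]); p=ch2w(CH,[cx,cy,z])[0]
    h=CH[2]+np.pi/2
    X=np.array([np.cos(h),np.sin(h),0]);Z=np.array([0,0,-1.]);Rg=R.from_matrix(np.c_[X,np.cross(Z,X),Z])
    return (Rt.inv().apply(p-st["tool_pos"])*100).round(2),np.rad2deg((Rt.inv()*Rg).as_rotvec()).round(2)
def where(st):
    c,s=np.cos(CH[2]),np.sin(CH[2]);d=st["tool_pos"]-np.r_[CH[:2],0]
    return np.round([1e3*(c*d[0]+s*d[1]),1e3*(-s*d[0]+c*d[1]),1e3*d[2]],1)
E
python3 - <<'E'
from h import *
from workcell import bot
s=bot.read_state(); print(goal(-.042,-.245,.33,s),where(s))
for n,uv in [("top",(500,230)),("top",(525,345)),("top",(515,250))]: print(unproj(n,uv,.1))
E
```

```text
(array([ 49.76, -43.46,  -9.9 ]), array([ -0.1 ,  -0.08, -77.08])) [-429.9 -779.6  230.1]
[ 0.4564187  -0.39087525]
[ 0.22694287 -0.4239693 ]
[ 0.41513017 -0.41838775]
```

Call:
servo_tool --plan '[[[0,0,-4,0,0,0],[0,0,-8,0,0,0],[0,0,-12,0,0,0],[0,0,-15,0,0,0],[3,-2.5,-15,0,0,-6],[6,-5,-15,0,0,-11],[9.5,-8,-15,0,0,-17],[12.5,-11,-15,0,0,-23],[16,-14,-15,0,0,-29],[19.5,-17,-15,0,0,-35],[23,-20,-15,0,0,-41],[26.5,-23,-15,0,0,-47],[30,-26,-15,0,0,-52],[33,-29,-15,0,0,-57],[36.5,-32,-15,0,0,-62],[40,-35,-15,0,0,-67],[43,-38,-15,0,0,-72],[46.5,-41,-14,0,0,-77],[49.8,-43.5,-12,0,0,-77],[49.8,-43.5,-10,0,0,-77]]]' --claw 8.54

```text
time: 1.77
tool_pos: [0.5358, -0.1265, 0.3419]
tcp_rot: [2.215, 2.222, 0.008]
wrist_force: [0.5, -0.9, 0.5]
width: 0.999
```

Run:
```python
from h import *
from workcell import bot,viewer
import cv2
s=bot.read_state(); print(goal(-.042,-.245,.13,s),where(s))
for n in("scene","top"): cv2.imwrite(f"pics/{n}1.png",viewer.read_camera(n)["color"][:,:,::-1])
```

```text
(array([ 0.55,  0.19, 21.19]), array([ 0.36, -0.04,  0.  ])) [ -45.3 -250.7  341.9]
```

View pics/scene1.png

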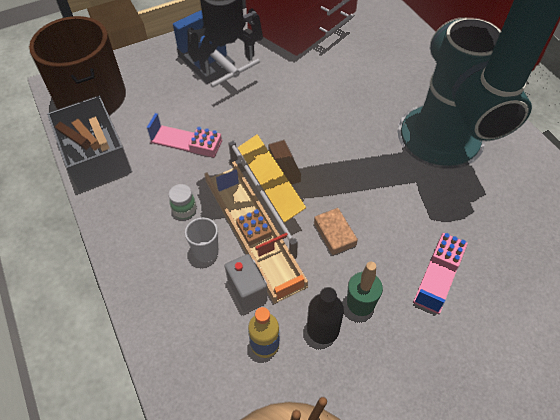

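Call:
servo_tool --plan '[[[0.2,0.1,3,0.3,0,0],[0.4,0.2,6,0.3,0,0],[0.5,0.2,10,0.3,0,0],[0.5,0.2,14,0.3,0,0],[0.5,0.2,18,0.3,0,0],[0.5,0.2,21,0.3,0,0],[0.5,0.2,23,0.3,0,0],[0.5,0.2,23.5,0.3,0,0],[0.5,0.2,23.5,0.3,0,0]]]'

```text
time: 2.62
tool_pos: [0.5313, -0.1176, 0.0967]
tcp_rot: [-2.202, -2.217, 0.011]
wrist_force: [-0.4, 1.1, 1.2]
width: 1.002
```

Run:
```python
from h import *
from workcell import bot,viewer
import cv2
s=bot.read_state(); print(goal(-.042,-.245,.05,s),where(s),s["wrist_force"])
a=viewer.read_camera("scene")["color"][:,:,::-1]; cv2.imwrite("pics/s2.png",cv2.resize(a[70:310,140:350],None,fx=2.4,fy=2.4,interpolation=cv2.INTER_CUBIC))
a=viewer.read_camera("top")["color"][:,:,::-1]; cv2.imwrite("pics/t2.png",cv2.resize(a[115:275,180:420],None,fx=3.3,fy=3.3,interpolation=cv2.INTER_CUBIC))
```

```text
(array([-0.36,  0.85,  4.66]), array([-0.98, -0.41,  0.2 ])) [ -49.7 -241.7   96.7] [-0.4393106   1.12405863  1.19730859]
```

View pics/s2.png

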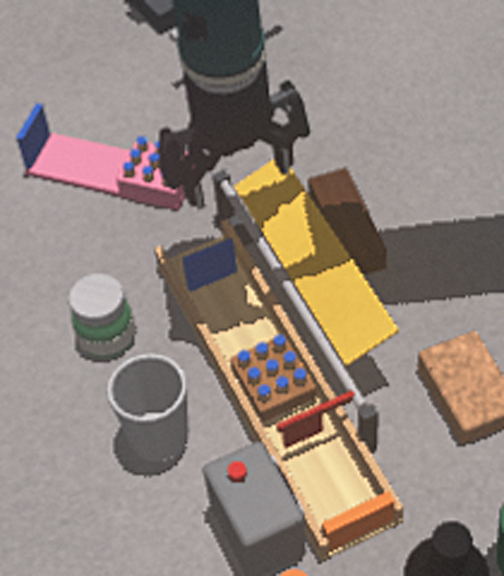

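View pics/t2.png

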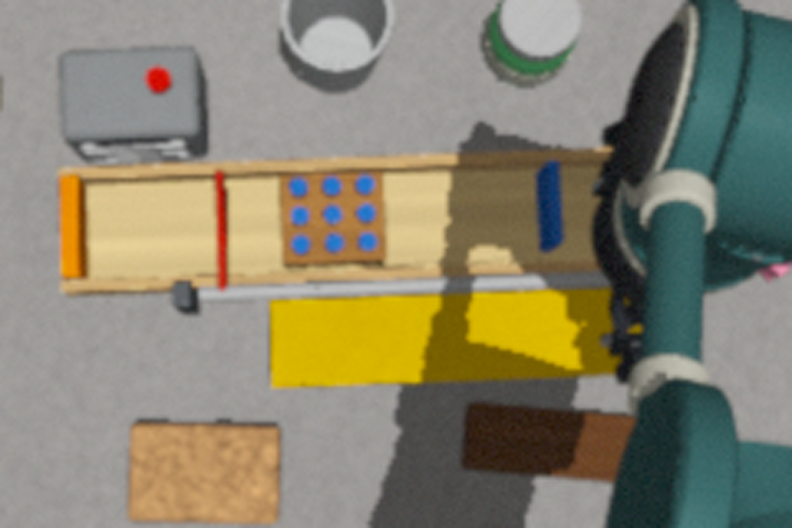

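Call:
servo_tool --plan '[[[-0.2,0.8,0,-1,-0.4,0.2],[-0.2,0.8,0,-1,-0.4,0.2],[-0.2,0.8,0,-1,-0.4,0.2],[-0.2,0.8,0.5,-1,-0.4,0.2],[-0.2,0.8,1,-1,-0.4,0.2],[-0.2,0.8,1.5,-1,-0.4,0.2],[-0.2,0.8,1.5,-1,-0.4,0.2],[-0.2,0.8,1.5,-1,-0.4,0.2]]]'

```text
time: 3.38
tool_pos: [0.5412, -0.1198, 0.084]
tcp_rot: [2.215, 2.222, 0.004]
wrist_force: [-0.2, 0.4, -0.0]
width: 1.001
```

```bash
cat > look.py <<'E'
from h import *
from workcell import bot,viewer
import cv2,sys
k=sys.argv[1]
s=bot.read_state(); print(goal(-.042,-.243,.03,s),where(s),s["wrist_force"].round(2),s["torque"].round(2),s["time"])
a=viewer.read_camera("scene")["color"][:,:,::-1]; a=cv2.resize(a[100:310,150:340],None,fx=2.4,fy=2.4,interpolation=cv2.INTER_CUBIC)
b=viewer.read_camera("top")["color"][:,:,::-1]; b=cv2.resize(b[115:275,180:420],None,fx=1.4,fy=1.4,interpolation=cv2.INTER_CUBIC)
o=np.zeros((504,800,3),np.uint8); o[:504,:456]=a[:504,:456]; o[:b.shape[0],460:460+b.shape[1]]=b
cv2.imwrite(f"pics/l{k}.png",o)
E
python3 look.py 3
```

```text
(array([ 0.1 , -0.25,  5.4 ]), array([0.28, 0.06, 0.01])) [ -39.8 -244.    84. ] [-0.22  0.37 -0.03] [-0.01  0.   -0.01] 3.3833
```

View pics/l3.png

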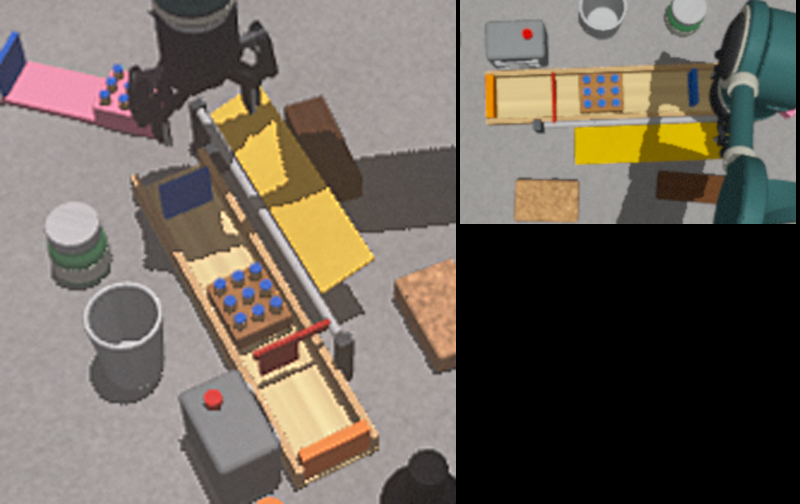

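Call:
servo_tool --plan '[[[0.1,-0.2,0.5,0.3,0,0],[0.1,-0.2,1,0.3,0,0],[0.1,-0.2,1.5,0.3,0,0],[0.1,-0.2,2,0.3,0,0],[0.1,-0.2,2,0.3,0,0]]]'

```text
time: 3.9
tool_pos: [0.5396, -0.1189, 0.0636]
tcp_rot: [2.217, 2.225, -0.001]
wrist_force: [-0.1, -0.4, 1.9]
width: 1.002
```

```bash
python3 look.py 4; python3 -c "
from h import *
for z in (.07,.084,.097): print([proj('scene',ch2w(CH,[x,y,z])).round(1).tolist() for x,y in((5.e-3,-.244),(.01,-.233),(.01,-.255))])"
```

```text
(array([ 0.01, -0.05,  3.36]), array([-0.01,  0.07,  0.01])) [ -41.5 -243.1   63.6] [-0.07 -0.41  1.88] [-0.    0.    0.01] 3.9
[[[220.3, 164.5]], [[220.2, 168.4]], [[216.6, 162.1]]]
[[[219.7, 160.8]], [[219.7, 164.8]], [[216.0, 158.4]]]
[[[219.2, 157.4]], [[219.1, 161.3]], [[215.4, 155.0]]]
```

View pics/l4.png

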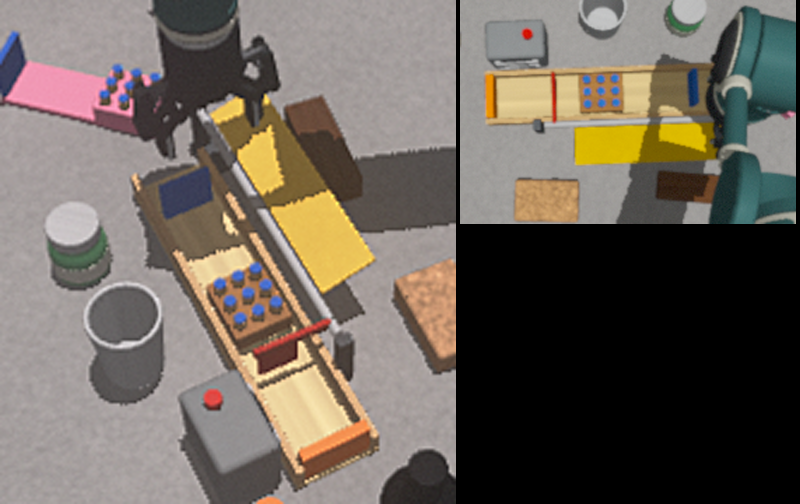

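Call:
servo_tool --plan '[[[0,0,0.5,0,0,0],[0,0,1,0,0,0],[0,0,1.5,0,0,0],[0,0,2,0,0,0],[0,0,2.5,0,0,0],[0,0,2.8,0,0,0],[0,0,2.8,0,0,0]]]'

```text
time: 4.58
tool_pos: [0.5413, -0.1192, 0.0365]
tcp_rot: [2.216, 2.223, 0.002]
wrist_force: [0.1, -0.4, 5.4]
width: 0.998
```

```bash
python3 look.py 5
```

```text
(array([ 0.04, -0.23,  0.65]), array([ 0.18,  0.09, -0.01])) [ -39.7 -243.4   36.5] [ 0.06 -0.42  5.36] [0.01 0.16 0.03] 4.5833
```

View pics/l5.png

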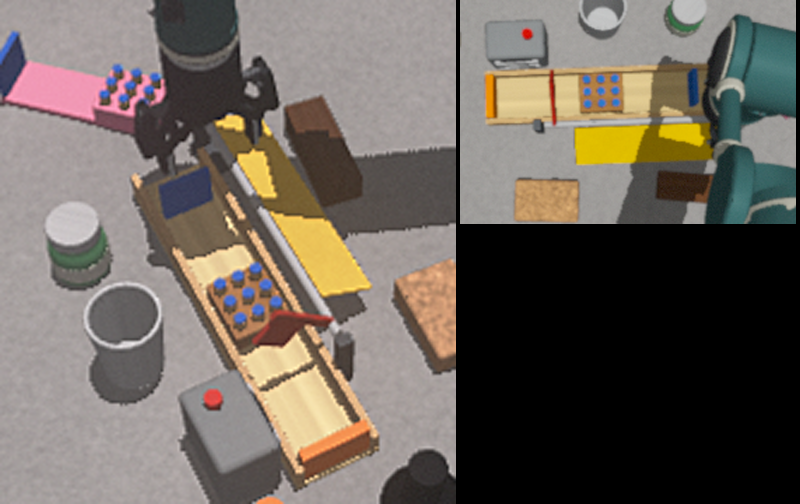

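Call:
servo_tool --plan '[[[0,-0.2,0.5,0.2,0,0],[0,-0.2,0.9,0.2,0,0],[0,-0.2,1.0,0.2,0,0],[0,-0.2,1.0,0.2,0,0]]]'

```text
time: 5.02
tool_pos: [0.541, -0.1196, 0.0282]
tcp_rot: [2.216, 2.223, 0.0]
wrist_force: [-1.8, 0.4, 11.2]
width: 0.999
```

```bash
python3 look.py 6; python3 -c "
from h import *
for g in (0,.5,.6,.7,.8,.9,.95):
  q=proj('scene',ch2w(CH,[plate(.067,-.03,.349-g),[-.05+.08*np.cos(g),0,.062+.08*np.sin(g)]]))
  print(g,((q-[150,100])*2.4).round(0).tolist())"
```

```text
(array([ 0.08, -0.19, -0.18]), array([ 0.13,  0.12, -0.01])) [ -40.1 -243.8   28.2] [-1.77  0.42 11.18] [ 0.02  0.67 -0.03] 5.0167
0 [[374.0, 256.0], [252.0, 356.0]]
0.5 [[376.0, 274.0], [260.0, 330.0]]
0.6 [[375.0, 279.0], [263.0, 324.0]]
0.7 [[373.0, 283.0], [268.0, 318.0]]
0.8 [[370.0, 288.0], [273.0, 312.0]]
0.9 [[367.0, 292.0], [279.0, 306.0]]
0.95 [[365.0, 295.0], [283.0, 303.0]]
```

View pics/l6.png

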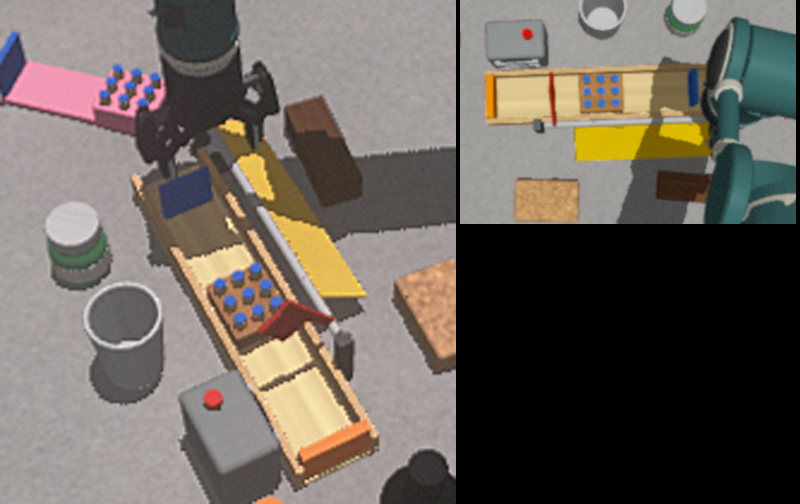

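Call:
servo_tool --plan '[[[0.3,-0.1,-0.1,0.1,0,0],[0.6,-0.1,-0.1,0.1,0,0],[0.9,-0.1,-0.1,0.1,0,0],[1.2,-0.1,-0.1,0.1,0,0],[1.5,-0.1,-0.1,0.1,0,0],[1.8,-0.1,-0.1,0.1,0,0],[2.1,-0.1,-0.1,0.1,0,0],[2.4,-0.1,-0.1,0.1,0,0],[2.7,-0.1,-0.1,0.1,0,0],[3.0,-0.1,-0.1,0.1,0,0]]]'

```text
time: 5.95
tool_pos: [0.5396, -0.0902, 0.0289]
tcp_rot: [2.216, 2.223, -0.004]
wrist_force: [-2.7, -7.4, 5.3]
width: 1.0
```

```bash
python3 look.py 7
```

```text
(array([-2.86, -0.06, -0.1 ]), array([0.01, 0.2 , 0.01])) [ -41.4 -214.4   28.9] [-2.72 -7.41  5.27] [-1.02  0.57 -0.01] 5.95
```

View pics/l7.png

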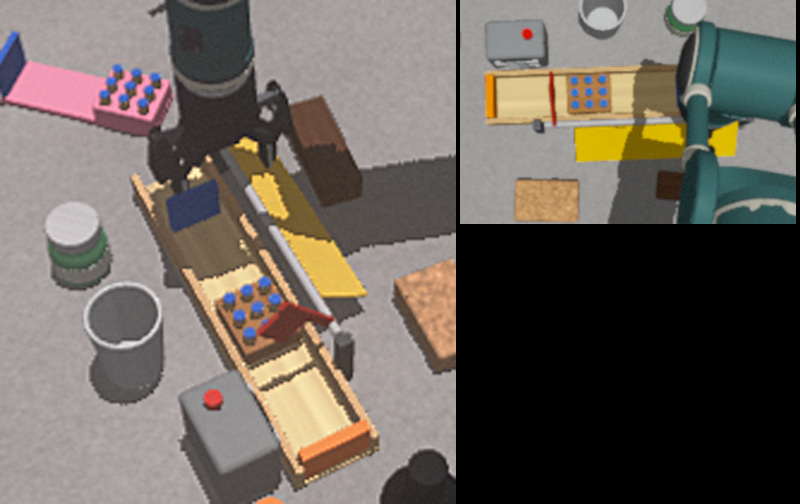

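Call:
servo_tool --plan '[[[0.35,0,0,0,0.2,0],[0.7,0,0,0,0.2,0],[1.05,0,0,0,0.2,0],[1.4,0,0,0,0.2,0],[1.75,0,0,0,0.2,0],[2.1,0,0,0,0.2,0],[2.45,0,0,0,0.2,0],[2.8,0,0,0,0.2,0],[3.15,0,0,0,0.2,0],[3.5,0,0,0,0.2,0],[3.85,0,0,0,0.2,0],[4.2,0,0,0,0.2,0],[4.5,0,0,0,0.2,0]]]'

```text
time: 7.13
tool_pos: [0.5394, -0.0455, 0.0289]
tcp_rot: [2.216, 2.225, -0.001]
wrist_force: [-2.9, -6.9, 6.8]
width: 1.0
```

```bash
python3 look.py 8
```

```text
(array([-7.34, -0.07, -0.11]), array([0.02, 0.06, 0.03])) [ -41.3 -169.6   28.9] [-2.92 -6.94  6.78] [-1.11  0.53 -0.01] 7.1333
```

View pics/l8.png

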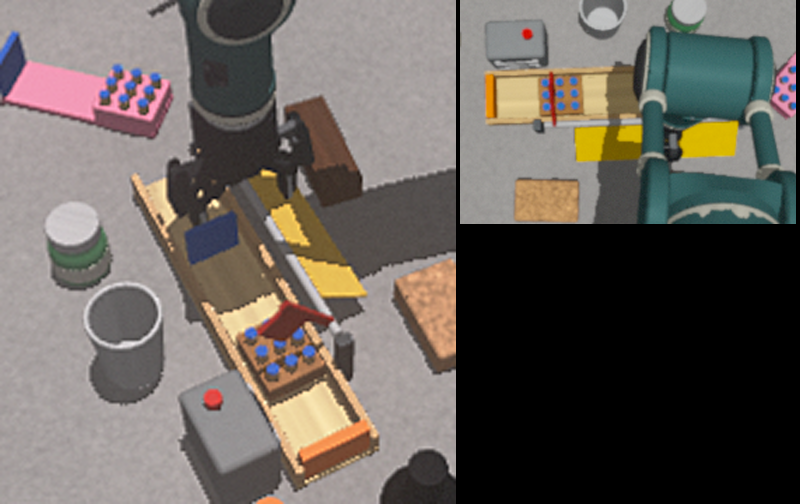

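Call:
servo_tool --plan '[[[0.35,0,0,0,0,0],[0.7,0,0,0,0,0],[1.05,0,0,0,0,0],[1.4,0,0,0,0,0],[1.75,0,0,0,0,0],[2.1,0,0,0,0,0],[2.45,0,0,0,0,0],[2.8,0,0,0,0,0],[3.15,0,0,0,0,0],[3.5,0,0,0,0,0],[3.85,0,0,0,0,0],[4.2,0,0,0,0,0],[4.55,0,0,0,0,0],[4.9,0,0,0,0,0],[5.2,0,0,0,0,0],[5.5,0,0,0,0,0],[5.8,0,0,0,0,0],[6.0,0,0,0,0,0]]]'

```text
time: 8.73
tool_pos: [0.539, 0.0143, 0.0288]
tcp_rot: [2.216, 2.225, -0.002]
wrist_force: [-2.8, -8.3, 7.9]
width: 1.004
```

```bash
python3 look.py 9
```

```text
(array([-13.31,  -0.05,  -0.09]), array([0.  , 0.12, 0.05])) [ -41.6 -109.9   28.8] [-2.75 -8.3   7.88] [-1.21  0.45  0.01] 8.7333
```

View pics/l9.png

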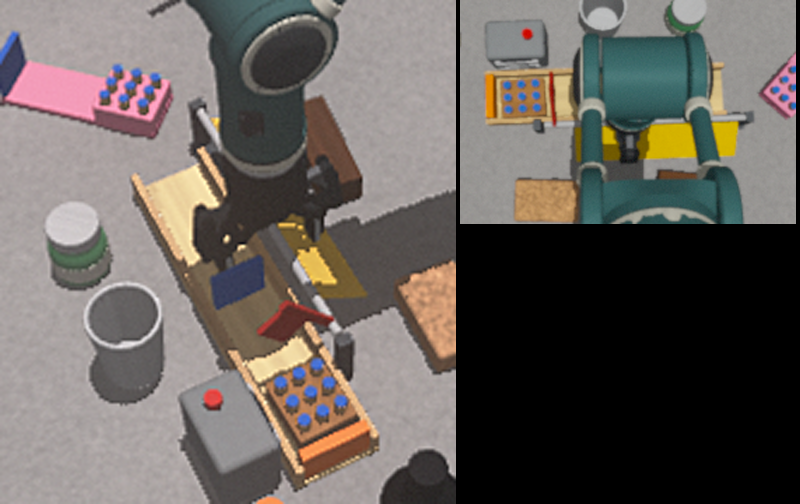

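Call:
servo_tool --plan '[[[0.2,0,0,0,0,0],[0.4,0,0,0,0,0],[0.6,0,0,0,0,0],[0.8,0,0,0,0,0],[0.8,0,0,0,0,0]]]'

```text
time: 9.25
tool_pos: [0.5388, 0.022, 0.0288]
tcp_rot: [2.215, 2.225, -0.003]
wrist_force: [-2.6, -5.7, 6.4]
width: 1.002
```

```bash
python3 look.py 10; python3 -c "
import cv2
from workcell import viewer
a=viewer.read_camera('top')['color'][135:235,180:330,::-1]; cv2.imwrite('pics/t10.png',cv2.resize(a,None,fx=5,fy=5,interpolation=cv2.INTER_CUBIC))"
```

```text
(array([-14.09,  -0.04,  -0.08]), array([-0.01,  0.16,  0.06])) [ -41.8 -102.1   28.8] [-2.55 -5.74  6.4 ] [-0.95  0.35 -0.03] 9.25
```

View pics/t10.png

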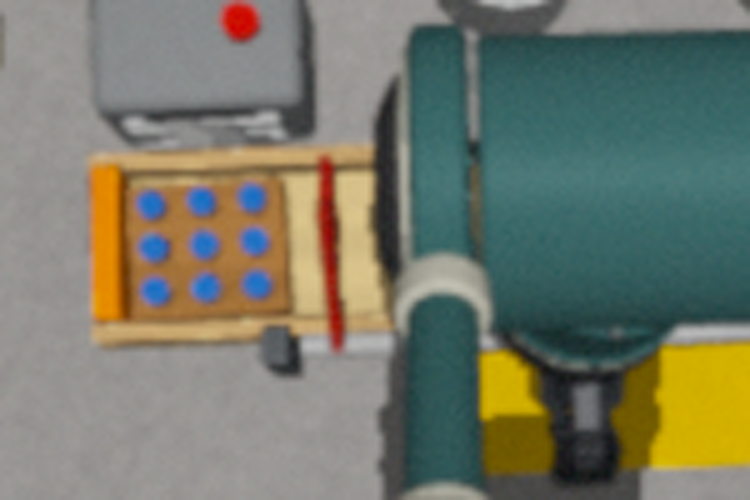

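Top picture: block front at about x=125, orange stop face at about 122, so it is nearly touching. I push a little more until the force rises.

Call:
servo_tool --plan '[[[0.2,0,0,0,0,0],[0.3,0,0,0,0,0],[0.4,0,0,0,0,0],[0.5,0,0,0,0,0],[0.5,0,0,0,0,0]]]'

```text
time: 9.82
tool_pos: [0.5386, 0.0237, 0.0289]
tcp_rot: [2.213, 2.223, -0.009]
wrist_force: [-3.3, -18.7, 7.8]
width: 1.004
```

```bash
python3 look.py 11
```

```text
(array([-14.25,  -0.02,  -0.  ]), array([-0.04,  0.45,  0.06])) [ -42.  -100.5   28.9] [ -3.27 -18.67   7.77] [-2.68  0.39 -0.55] 9.8167
```

Call:
servo_tool --plan '[[[-0.3,0,0,0,0,0],[-0.8,0,0,0,0,0],[-1.3,0,0,0,0,0],[-1.6,0,0,0,0,0],[-1.6,0,-0.5,0,0,0],[-1.6,0,-1,0,0,0],[-1.6,0,-1.5,0,0,0],[-1.6,0,-2,0,0,0],[-1.6,0,-2.5,0,0,0],[-1.6,0,-3,0,0,0],[-1.6,0,-3.5,0,0,0],[-1.6,0,-4,0,0,0],[-1.6,0,-4.5,0,0,0],[-1.6,0,-5.5,0,0,0],[-1.6,0,-7,0,0,0],[-1.6,0,-9,0,0,0],[-1.6,0,-12,0,0,0],[-1.6,0,-15,0,0,0],[-1.6,0,-18,0,0,0],[-1.6,0,-20,0,0,0]]]'

```text
time: 11.58
tool_pos: [0.5397, 0.0092, 0.2328]
tcp_rot: [2.211, 2.221, -0.005]
wrist_force: [0.5, -0.0, 0.1]
width: 1.002
```

Call:
servo_tool --plan '[[[-2,0,-1,0,0,0],[-5,0,-2,0,0,0],[-8,0,-3,0,0,0],[-11,0,-3,0,0,0],[-14,0,-3,0,0,0],[-16,0,-3,0,0,0],[-16,0,-3,0,0,0],[-16,0,-3,0,0,0],[-16,0,-3,0,0,0]]]'

```text
time: 12.33
tool_pos: [0.5401, -0.1501, 0.2641]
tcp_rot: [2.212, 2.221, -0.004]
wrist_force: [-0.3, 0.5, 0.3]
width: 1.001
```

```bash
python3 look.py 12; python3 -c "
import cv2
from workcell import viewer
a=viewer.read_camera('top')['color'][:,:,::-1]; cv2.imwrite('pics/t12full.png',a);a=a[135:285,180:400];cv2.imwrite('pics/t12.png',cv2.resize(a,None,fx=3.6,fy=3.6,interpolation=cv2.INTER_CUBIC))"
```

```text
(array([ 3.29, -0.16, 23.39]), array([0.17, 0.39, 0.03])) [ -41.1 -274.3  264.1] [-0.27  0.51  0.27] [-0.02  0.01  0.1 ] 12.3333
```

View pics/l12.png

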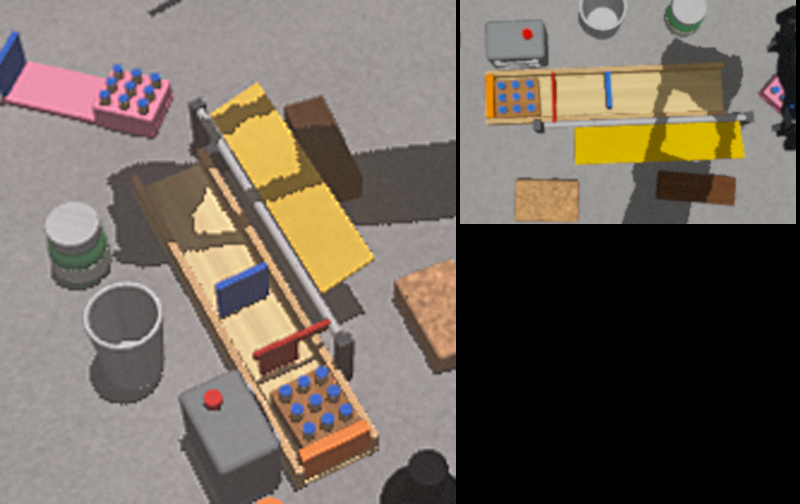

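View pics/t12.png

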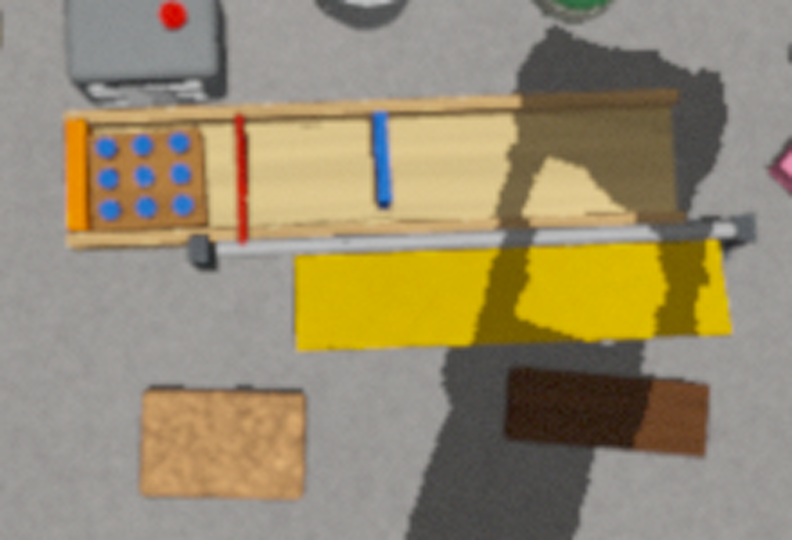

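The pictures show the block against the orange stop (top picture, x≈88). The gate is shut: the plate corner is back at (372,256), as at the start. The hand is clear, and the bystanders in view have not moved.

```bash
python3 -c "
from h import *
for n in ((145,175),):
  u=((n[0]+.5)/3.6-.5+180,(n[1]+.5)/3.6-.5+135); print('block centre chute y',(unproj('top',u,.05)-CH[:2])*1000)
from workcell import finish_job; print(finish_job())"
```

```text
block centre chute y [-3.97715648 58.08585398]
the job is handed in; nothing more can be done
None
```

The rack is home against the orange stop, the gate has fallen shut behind it, and the job is handed in. I got no verdict back.

One fingertip held the plate down, with the gate at about 0.95 rad, its stop. The other pushed the blue tab about 13 cm, taking the dowel block under the gate. At the end the push force rose to about 19 N with almost no further movement, so I took the rack to be against the stop. I then backed off, let the gate down behind the block and raised the hand clear.

**Last checks**
- **Rack position:** the final image puts the block centre at chute y ≈ 58 mm, so the nose is at about 93 mm. That is about 2 mm short of the 95 mm stop, within calibration error and the 8 mm allowed.
- **Gate:** the plate corner is back at its shut position in the image.
- **Hand:** the wrist force is about zero and the hand is well above the bench.
- **Rack and bystanders:** the rack looks flat, and the bystanders in the final crops look unmoved. I did not re-check the glue bottle or mallet at the end.
- **Gate touching the rack:** I saw no contact in the pictures, but I could not measure it directly.
- **Time:** 12.4 s of the 43 s allowed. No check failed.

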